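Burnish the rim of a copper dish on a floating table

ROBOT

A 7-joint arm with a two-finger parallel gripper is mounted at the origin on the work surface. World frame = base frame: x ahead of the robot, y to its left, z up, the work surface at z = 0. Lengths are in mm, angles in rad, forces in N, time in s.
With the tool pointing down it reaches from about 425 to 875 mm from the base axis. Payload 8.4 kg.
Tool frame: the origin (TCP) lies on the centre line of the jaws, within the pads' length; the fingertips stand 22 mm ahead of it and the grasp point (between the pads) lies 3 mm ahead of it (manip.finger_overhang is the distance from the TCP to the fingertips, in mm); z points along the fingers, y is the line along which they close (so a half turn about z gives the same grasp; the last joint's range is limited). The gripper opens to 85 mm and grips with 20 to 120 N. Pads are 22 mm wide; open, the fingers measure 114 mm over their backs; the gripper's body (76 mm by 85 mm) begins 54 mm behind the grasp point. The pads swing forward as they close: fully open they stand 13 mm farther back than shut.
Start: joints at [1.016, 0.333, 0.04, 1.465, -0.013, 1.343, -0.059], TCP at [286.092, -583.623, 253.308] pointing down, gripper open.
Joint ranges: [-2.58, 2.58], [-0.38, 2.09], [-1.3, 1.39], [0.25, 2.4], [-1.5, 4.64], [0.08, 2.09], [-2.65, 2.65]. Speed limits (rad/s): [2.22, 2.22, 2.79, 2.79, 3.14, 3.14, 3.14].

INTERFACE

Orientations are given as a unit quaternion [w, x, y, z].
In Python, from cell import manip gives the robot as it stands.
- The arm moves only by the tool play_rows, never from a script. Its arguments are lists of equal length, an entry for each row: "delta_pos": the shift along the tool's x, y, z each as a share of 0.5 m, from -1 to 1, a list of three; "twist": the turn, a rotation vector about the tool's x, y, z each as a share of pi/4 rad, from -1 to 1, a list of three; "grip": the finger opening in mm, from 0 to 85.4. In form: {"delta_pos": [[x, y, z], ...], "twist": [[rx, ry, rz], ...], "grip": [grip, ...]}. A call has 1 to 8 rows; each row is the pose to reach, as a shift and turn from the pose commanded when the call began, along the tool's axes at that moment; what a row does not reach only later rows make up. A row lasts 1/10 s, in which the tool goes at most 50 mm and 8.59 degrees, less where a joint would pass 70% of its speed; a pose out of reach is approached as far as the arm can. A call with a number of a shift or a turn outside -1 to 1 is refused whole. A call with a gripper value outside its range is refused whole. The fingers move at their own pace and stop on an object; "force" is the grip in N (left out, the last holds). Time passes only in rows, so rows that repeat a pose let the fingers close. It gives the time, the measured TCP pose, the force, the opening and the grip force at its end, in the units of the state.
- manip.get_state(): the state, without advancing time (a new reading comes with each control period).
- manip.capture(name): name is "scene" or "top" or "wrist"; returns a dict with "image" (384x512x3 uint8, red, green, blue), "fx", "fy", "cx", "cy" (pixels), "dist_coeffs" ([k1, k2, p1, p2, k3] as OpenCV has them; the pictures are not rectified), "R" (3x3) and "t" (3): a world point X has camera coordinates R X + t; the wrist camera has in their place "mount" (4x4, takes a point from camera to tool coordinates, whose origin is the TCP and whose axes are the flange's). Camera axes: x right, y down, z forward; pixel columns grow to the right and rows downward; lengths in mm; the calibration is good to about 2 mm. A picture is of the moment at which its call begins: read the wrist's pose just before it. There is no depth.
- manip.close_job(): hands the job in; it is judged then, once.
Trained networks look in the newest picture that a camera, given by its name, has taken for a name from the list of things; names that differ only in an ending like _2 or _b are one class to them, and where a whole thing is asked for, a point or a joint stands for the part that bears it (a point fixed in the world has none). Each returns a list of dicts, best first, with "score" (0 to 1); they miss things now and then, are a little off and sometimes report something else, mostly with a low value. They report only what shows in the picture. A call takes as long as a camera call. They do not tell look-alikes from the thing itself.
- manip.spot_in(target, camera): "position" ([x, y, z] in mm, in world coordinates, good to about 4 mm: the middle of the surface that is visible of it).
- manip.masks_of(target, camera): "region" (384x512 bool, what is visible of it).
- manip.landmark_of(target, camera): "position" ([x, y, z] in mm, in world coordinates, good to about 4 mm: a listed point, or the origin of a listed thing).
The state is a dict: "time_s": time; "joint_positions": joint angles; "dq": joint speeds; "joint_efforts": joint torques, N m; "ee_pos": TCP position; "tcp_rot": TCP orientation; "force": force on the tool from outside, world axes, zero at the start; "wrist_torque": the same for the moment, N m; "grip_width": finger opening in mm; "grasp_force": force on a finger pad.
Only numpy, scipy, OpenCV 4.12 (cv2) and the standard library are available. Lean on these libraries where they do the work, as an engineer would, in place of code of your own. Each camera call takes 0.05 s, during which the arm holds its last target. There are 200 camera calls.

TASK

Take the agate burnisher out of its wooden stand and, holding it upright, press the side of its stone against the near rim of the round copper dish on the floating table: start abreast of the left clamp (as the robot sees it), stay there about a second, work slowly along the rim past the middle to abreast of the right clamp, and stay there about a second. Keep a steady push of 3 to 7 N all along without lifting off, never letting the table run into its end stops or touching it or the dish with anything but the burnisher. Then draw the burnisher briskly straight back off the rim, and finish still holding it upright and well clear of the dish, with the table come back to rest; leave everything else on the bench alone.

Things in the scene. Friction and masses are not known exactly. Their poses are not given: they have to be found in the camera images.
- burnisher: Loose tool upright in the stand, 120 g. Origin: bottom of the stone, z up along the tool. Brown agate stone, radius 10 mm, from z = 0 to 70, slippery (friction on the dish about 0.05); brass collar 38 mm across, z = 70 to 76; wooden handle 26 x 26 mm (faces along its x and y), z = 76 to 125: grip it close above the collar. In the stand its origin is 5 mm above the bench.
- tip (a point): Point on the axis of the burnisher, 45 mm above the bottom of the stone: the height at which the stone should touch the rim. Axes as the burnisher's.
- stand: Fixed wooden block 90 x 90 x 75 mm with a vertical hole 25 mm in diameter right through its centre, which holds the burnisher. Origin at the centre of its underside.
- bed_mid (a point): Fixed point of the floating table: where rim_mid lies at the start, both slides at 0. Axes: x level, from here towards the dish's centre, away from the robot; y level along the cross slide, to the left as the robot sees it; z up. The green rail bed is 480 mm long in y, 40 mm high; its near edge is 65 mm beyond this point in x, so there is free room under the near rim.
- rim_mid (a point): Point of the dish's rim nearest the robot, at half the rim's height, 90 mm above the bench; moves with the dish, axes as bed_mid (the dish never turns). The dish is a round copper plate, radius 120 mm, 16 mm thick, white enamel on top. Here s means the y of the burnisher's axis in this frame.
- dish_centre (a point): Centre of the dish, 120 mm from rim_mid in +x, same height; moves with the dish. When the stone touches the rim, the burnisher's axis is 130 mm from here.
- left_clamp (a point): Near end, on top, of the left of two dark steel clamps on the dish, 12 mm wide, 8 mm high, 24 mm long in x; it lies at x = 15, y = +36, z = 16 mm from rim_mid; the right clamp is its mirror image at y = -36. Abreast of a clamp: the burnisher's axis 28 to 56 mm to that side of rim_mid (s).
- float (a joint): Cross slide: moves the dish to +y of bed_mid (m), 0 at rest, end stops at +-0.17. Low friction; springs centre it, 20 N/m in all; damping 7 N s/m; 4 kg move in all (slide 3, holder and dish 1, each up to 20 percent off).
- slide_top (a point): Near edge of the aluminium cross slide under the dish, moves with float. A push F (in x) with the stone at s drives dish and slide sideways with F*s/sqrt(0.130^2 - s^2), towards -y for positive s: more than the springs hold if the tool stands still (unstable). At a constant s the slide comes to rest 1.2 to 3 times s off centre, on the other side, so the tool must go along.
- holder (a joint): Sprung slide that lets the dish and its holder (1 kg) yield to +x of bed_mid (m), 0 at rest and never negative, stop at 0.06. Spring 200 N/m, damping 9 N s/m: its value shows the push, 0.015 = 3 N, 0.035 = 7 N.
- jar: Bystander: glass jar 60 mm in diameter, 90 mm high, cork lid. Origin under its centre.
- jar_blue: Bystander: blue jar 48 mm in diameter, 75 mm high. Origin under its centre.
- bowl: Bystander: small white bowl 100 mm in diameter, 40 mm high. Origin under its centre.
- screwdriver: Bystander: screwdriver 200 mm long lying on the bench.
- brush: Bystander: brush lying on the bench.
Things that resemble listed ones, but are neither listed nor needed, are in the scene too. Leave any blue, purple or turquoise look-alike of the burnisher alone.

How it is judged (in metres and radians):
On the way, in this order (a step that is already met when the one before it is completed fails the run):
1. the stone rests on the rim abreast of the left clamp, push 3 to 7 N, for 0.7 s (value of joint holder between 0.015 and 0.035 m and contact force between burnisher and holder above 0.3 N and angle between burnisher's own z axis and vertical below 0.35 rad and y of tip in the frame of rim_mid between 0.028 and 0.056 m), for 0.7 s.
2. the stone is on the middle of the rim, push 3 to 7 N (value of joint holder between 0.015 and 0.035 m and contact force between burnisher and holder above 0.3 N and angle between burnisher's own z axis and vertical below 0.35 rad and y of tip in the frame of rim_mid between -0.014 and 0.014 m), for 0.3 s.
3. the stone rests on the rim abreast of the right clamp, push 3 to 7 N, for 0.7 s (value of joint holder between 0.015 and 0.035 m and contact force between burnisher and holder above 0.3 N and angle between burnisher's own z axis and vertical below 0.35 rad and y of tip in the frame of rim_mid between -0.056 and -0.028 m), for 0.7 s.
At the end, for the whole second after the job is handed in: The robot holds the burnisher upright (within 0.35 rad), its stone more than 60 mm from the middle of the near rim, off the bench, the stand and the dish; the cross slide rests within 30 mm of its centre, slower than 0.06 m/s, and the dish holder is back within 4 mm of its rest (distance between tip and rim_mid above 0.06 m and height (world z) of tip above 0.06 m and angle between burnisher's own z axis and vertical below 0.35 rad and contact force between the fingers and burnisher above 2 N and contact force between burnisher and holder below 0.1 N and contact force between burnisher and stand below 0.1 N and value of joint float between -0.03 and 0.03 m and velocity of joint float between -0.06 and 0.06 m/s and value of joint holder below 0.004 m); the arm keeps its last pose, push and grip.
It fails at once if the stone lifted off or pushing under 2 N, or over 8 N, on the middle 32 mm of the rim (y of tip in the frame of rim_mid between -0.016 and 0.016 m and x of tip in the frame of rim_mid between -0.018 and 0.03 m and z of tip in the frame of rim_mid below 0.045 m and (value of joint holder below 0.01 m or value of joint holder above 0.04 m)).
It fails at once if the dish pushed back harder than 9 N, or knocked with over 20 N (value of joint holder above 0.045 m or contact force between burnisher and holder above 20 N).
It fails at once if the floating table runs to its end stops or races (over 0.35 m/s) (value of joint float above 0.163 m or value of joint float below -0.163 m or velocity of joint float above 0.35 m/s or velocity of joint float below -0.35 m/s).
It fails at once if the robot itself touches the floating table or the dish (contact force between any of the arm, the fingers and float above 0.5 N or contact force between any of the arm, the fingers and holder above 0.5 N).
It fails at once if a bystander is moved (distance of any of jar, jar_blue, bowl, screwdriver, brush from where it was at the start of the episode above 0.04 m).
It also fails if it takes over 72 s, if anything falls off the work surface, if the arm or the gripper's body presses on something with over 40 N, if the wrist force passes 120 N, or if a joint passes its speed limit or range.

## Working session

There is one attempt and no reset: what is moved stays moved. The work goes in short steps, Python scripts to look and compute and a tool call to move; the robot and the scene stay as the last step left them, time stands still between calls to the robot, and variables do not carry over. Pictures are saved under pics/ and viewed, at most 10 in all, crops included, and the job is handed in when it is done.

Besides the shell and the picture viewer there is one more tool, called after ">>>" in YAML: its name, and indented under it one key for each argument. play_rows: Moves the arm, as the interface text tells. Its arguments: {"type":"object","properties":{"delta_pos":{"type":"array"},"twist":{"type":"array"},"grip":{"type":"array"},"force":{"type":"number"}},"required":["delta_pos","twist","grip"]}

```bash
mkdir -p pics; ls
python3 - <<'E'
from cell import manip
import cv2,numpy as np
s=manip.get_state(); print({k:np.round(v,3).tolist() for k,v in s.items()})
for c in ["scene","top"]:
    d=manip.capture(c); cv2.imwrite(f"pics/{c}0.png",d["image"][:,:,::-1])
    print(c,d["fx"],np.round(d["dist_coeffs"],4),(-np.array(d["R"]).T@np.array(d["t"])).round(0))
    for n in ["burnisher","tip","stand","bed_mid","rim_mid","dish_centre","left_clamp","slide_top","jar","jar_blue","bowl","screwdriver","brush"]:
        print(n,[(np.round(r["position"]).tolist(),round(r["score"],2)) for r in manip.landmark_of(n,c)[:4]])
E
```

```text
pics
{'time_s': 0.0, 'joint_positions': [1.016, 0.334, 0.04, 1.466, -0.013, 1.343, -0.059], 'dq': [-0.001, 0.0, -0.002, -0.001, -0.0, 0.001, -0.002], 'joint_efforts': [0.0, -65.855, 1.365, -40.557, 0.017, 0.012, 0.0], 'ee_pos': [285.884, -583.27, 252.414], 'tcp_rot': [-0.001, 0.974, 0.226, -0.0], 'force': [0.599, -0.005, 1.609], 'wrist_torque': [0.012, -0.036, 0.054], 'grasp_force': 0.0, 'grip_width': 85.299}
scene 366.37133137474757 [-0.0123  0.      0.      0.      0.    ] [1229. -306.  715.]
burnisher [([422.0, -191.0, -1.0], 0.67), ([552.0, -341.0, -2.0], 0.63), ([566.0, 409.0, -3.0], 0.4)]
tip [([423.0, -198.0, 41.0], 0.96), ([550.0, -338.0, 48.0], 0.86), ([308.0, -312.0, 45.0], 0.75), ([425.0, -310.0, 51.0], 0.7)]
stand [([422.0, -309.0, 2.0], 0.62)]
bed_mid [([534.0, 36.0, 90.0], 0.97)]
rim_mid [([533.0, 36.0, 90.0], 0.84)]
dish_centre [([677.0, 433.0, -0.0], 0.58), ([411.0, 333.0, -3.0], 0.49)]
left_clamp [([555.0, 67.0, 106.0], 0.96)]
slide_top [([595.0, 22.0, 58.0], 0.71)]
jar [([415.0, 335.0, -1.0], 0.9)]
jar_blue [([566.0, 409.0, -2.0], 0.63)]
bowl [([239.0, 336.0, 4.0], 
[... 226 characters left out ...]
42.0, -0.0], 0.74), ([306.0, -316.0, -2.0], 0.64), ([421.0, -195.0, -3.0], 0.56), ([425.0, -308.0, 7.0], 0.52)]
tip [([308.0, -314.0, 42.0], 0.71), ([427.0, -313.0, 53.0], 0.59), ([417.0, -198.0, 45.0], 0.49), ([554.0, -344.0, 45.0], 0.49)]
stand [([425.0, -310.0, 2.0], 0.83)]
bed_mid [([530.0, 35.0, 88.0], 0.92), ([242.0, 337.0, 0.0], 0.28)]
rim_mid [([532.0, 38.0, 94.0], 0.68)]
dish_centre [([654.0, 9.0, 88.0], 0.82)]
left_clamp [([556.0, 71.0, 106.0], 0.78), ([428.0, -308.0, 2.0], 0.15)]
slide_top []
jar [([418.0, 335.0, 2.0], 0.93)]
jar_blue [([572.0, 408.0, -1.0], 0.73), ([559.0, 70.0, 107.0], 0.68)]
bowl []
screwdriver [([594.0, -429.0, 2.0], 0.59)]
brush [([682.0, 428.0, -2.0], 0.89)]
```

View pics/scene0.png

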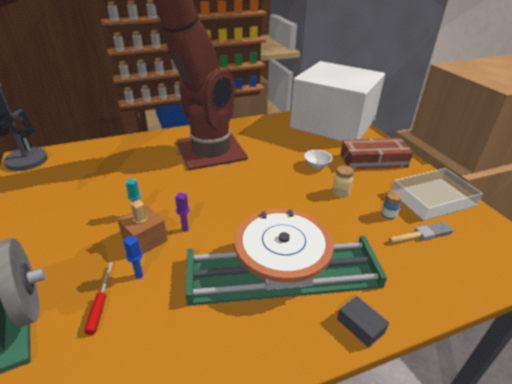

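View pics/top0.png

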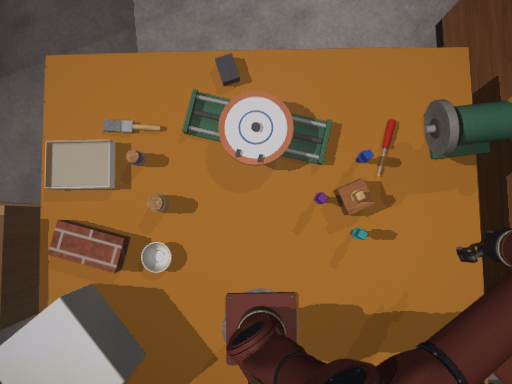

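The real burnisher, with a plain wood handle, is in the stand at scene px (140,212) and top px (358,196). The look-alikes are turquoise (133,190), purple (182,205) and blue (134,250). I'll confirm this in a crop and measure the dish.

```bash
cat > h.py <<'E'
import cv2,numpy as np
from cell import manip
from scipy.optimize import least_squares
def unproj(d,px,z):
    K=np.array([[d["fx"],0,d["cx"]],[0,d["fy"],d["cy"]],[0,0,1]]);R=np.array(d["R"]);t=np.array(d["t"]).ravel()
    u=cv2.undistortPoints(np.float64(px).reshape(-1,1,2),K,np.array(d["dist_coeffs"])).reshape(-1,2)
    r=np.c_[u,np.ones(len(u))]@R; c=-R.T@t
    return c+r*((z-c[2])/r[:,2])[:,None]
def proj(d,X):
    K=np.array([[d["fx"],0,d["cx"]],[0,d["fy"],d["cy"]],[0,0,1]])
    return cv2.projectPoints(np.float64(X).reshape(-1,1,3),cv2.Rodrigues(np.array(d["R"]))[0],np.array(d["t"],float),K,np.array(d["dist_coeffs"]))[0].reshape(-1,2)
def dish(d,near,rad=None):
    """white enamel circle centre at z=98; near = expected centre (xy)"""
    hsv=cv2.cvtColor(d["image"],cv2.COLOR_RGB2HSV)
    m=((hsv[...,1]<60)&(hsv[...,2]>140)).astype(np.uint8)
    a=np.linspace(0,2*np.pi,90); c=np.r_[near,98]
    roi=np.zeros_like(m); cv2.fillPoly(roi,[proj(d,c+150*np.c_[np.cos(a),np.sin(a),0*a]).astype(np.int32)],1)
    m=cv2.morphologyEx(m*roi,cv2.MORPH_OPEN,np.ones((3,3)))
    n,l,st,_=cv2.connectedComponentsWithStats(m)
    m=np.isin(l,[i for i in range(1,n) if st[i,4]>60]).astype(np.uint8)
    cs,_=cv2.findContours(m,cv2.RETR_EXTERNAL,cv2.CHAIN_APPROX_NONE)
    P=unproj(d,cv2.convexHull(np.vstack(cs)).reshape(-1,2),98)[:,:2] if False else unproj(d,np.vstack(cs).reshape(-1,2),98)[:,:2]
    f=lambda p:np.hypot(*(P-p[:2]).T)-(rad or p[2])
    p=near
    s=least_squares(f,[*p,rad or 100],loss="soft_l1",f_scale=1.0).x
    s=least_squares(f,s,loss="cauchy",f_scale=1.0).x
    r=f(s); return s,np.mean(np.abs(r)<3),len(P)
E
python3 - <<'E'
from h import *
for c in ["top","scene"]:
    d=manip.capture(c); 
    print(c,dish(d,[652,9]))
    if c=="top":
        im=d["image"][:,:,::-1]; a=cv2.resize(im[160:250,300:420],None,fx=5,fy=5,interpolation=cv2.INTER_CUBIC)
    for n in ["rim_mid","bed_mid","dish_centre","left_clamp"]:
        print(n,[np.round(r["position"],1).tolist() for r in manip.landmark_of(n,c)[:1]])
    hsv=cv2.cvtColor(d["image"],cv2.COLOR_RGB2HSV)
    # clamps: dark blobs near nominal position
    m=(hsv[...,2]<90).astype(np.uint8)
    n,l,st,ce=cv2.connectedComponentsWithStats(m)
    print([(ce[i].round(1).tolist(),int(st[i,4]),unproj(d,ce[i],104)[0].round(1).tolist()) for i in range(1,n) if 6<st[i,4]<400 and np.hypot(*(unproj(d,ce[i],104)[0][:2]-[652,9]))<125])
    # green bed
    g=((hsv[...,0]>55)&(hsv[...,0]<95)&(hsv[...,1]>80)).astype(np.uint8)
    ys,xs=np.nonzero(g); W=unproj(d,np.c_[xs,ys],40); k=np.hypot(*(W[:,:2]-[652,9]).T)<290
    print("bed",cv2.minAreaRect(np.float32(W[k][:,:2])))
cv2.imwrite("pics/crop.png",a)
E
```

```text
top (array([648.10559166,   6.44995653,  98.20788163]), np.float64(0.912568306010929), 183)
rim_mid [[532.0, 37.4, 95.6]]
bed_mid [[530.5, 34.5, 88.4]]
dish_centre [[650.9, 6.1, 87.4]]
left_clamp [[555.3, 69.5, 105.8]]
[([255.4, 126.7], 53, [647.5, 6.6, 104.0]), ([237.6, 153.0], 21, [564.6, 64.0, 104.0]), ([259.7, 158.1], 23, [547.0, -5.2, 104.0])]
bed ((663.3895874023438, 2.3332366943359375), (471.714111328125, 148.29620361328125), 75.9046859741211)
scene (array([649.46450186,   7.35796884,  99.45736065]), np.float64(0.9359605911330049), 203)
rim_mid [[531.5, 35.6, 92.6]]
bed_mid [[533.3, 41.3, 89.5]]
dish_centre []
left_clamp [[555.1, 68.4, 107.1]]
[([282.8, 239.2], 28, [655.0, 2.5, 104.0])]
bed ((685.577880859375, -2.837860107421875), (472.6994934082031, 169.65072631835938), 75.5684814453125)
```

View pics/crop.png

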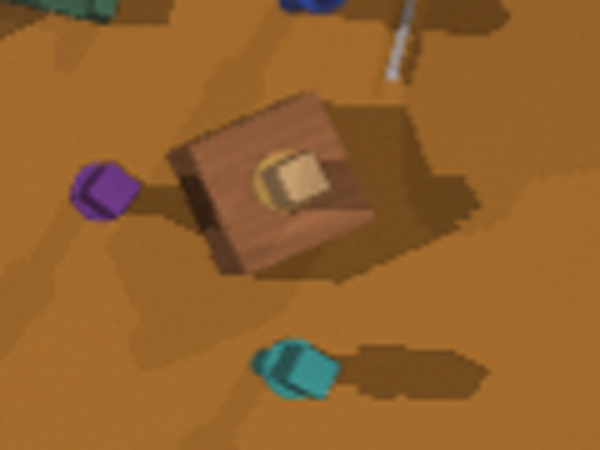

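The crop shows the plain wooden handle with the brass collar in the wooden stand, at crop px (300,180). The purple (105,190) and turquoise (300,370) ones are look-alikes. The tool yaw already roughly matches the handle, so next I'll move above it.

```bash
cat >> h.py <<'E'
from scipy.spatial.transform import Rotation as Ro
def rel(target,yaw=None,s=None):
    "shares: shift in tool axes to world target (mm), twist about tool z to bring tool x to yaw, pointing down"
    s=s or manip.get_state(); q=np.array(s["tcp_rot"]); R=Ro.from_quat(q[[1,2,3,0]])
    d=R.inv().apply(np.array(target)-s["ee_pos"])/500
    tw=np.zeros(3)
    if yaw is not None:
        T=Ro.from_matrix(np.array([[np.cos(yaw),np.sin(yaw),0],[np.sin(yaw),-np.cos(yaw),0],[0,0,-1]]))
        tw=(R.inv()*T).as_rotvec()/(np.pi/4)
    return d.round(4).tolist(),tw.round(4).tolist()
E
python3 -c "
from h import *
print(rel([424,-309,215],0.44))"
```

```text
([0.4894, -0.3718, 0.0766], [-0.0001, 0.0, 0.0201])
```

>>> play_rows:
  delta_pos:
    - [0.489,-0.372,0.075]
    - [0.489,-0.372,0.075]
    - [0.489,-0.372,0.075]
    - [0.489,-0.372,0.075]
    - [0.489,-0.372,0.075]
    - [0.489,-0.372,0.075]
    - [0.489,-0.372,0.075]
    - [0.489,-0.372,0.075]
  twist:
    - [0,0,0]
    - [0,0,0]
    - [0,0,0]
    - [0,0,0]
    - [0,0,0]
    - [0,0,0]
    - [0,0,0]
    - [0,0,0]
  grip: [70,70,70,70,70,70,70,70]

```text
time_s: 2.7
ee_pos: [424.8, -307.0, 215.9]
tcp_rot: [-0.0, 0.974, 0.228, 0.0]
force: [-0.5, 0.0, 0.5]
grip_width: 70.2
grasp_force: 0.0
```

>>> play_rows:
  delta_pos:
    - [0,0,0]
    - [0,0,0]
    - [0,0,0]
  twist:
    - [0,0,0]
    - [0,0,0]
    - [0,0,0]
  grip: [70,70,70]

```text
time_s: 3.0
ee_pos: [423.0, -310.5, 215.9]
tcp_rot: [0.0, 0.974, 0.225, -0.0]
force: [0.7, 0.5, 0.0]
grip_width: 69.9
grasp_force: 0.0
```

Run:
```python
from h import *
s=manip.get_state(); print(s["time_s"],np.round(s["ee_pos"],1),s["tcp_rot"])
d=manip.capture("wrist"); cv2.imwrite("pics/w1.png",cv2.resize(d["image"][:,:,::-1],(768,576)))
M=np.array(d["mount"]);print(M.round(3),d["fx"],d["cx"],d["cy"])
q=np.array(s["tcp_rot"]); R=Ro.from_quat(q[[1,2,3,0]]).as_matrix()
# as fixed-camera form
Rc=R@M[:3,:3]; c=R@M[:3,3]+s["ee_pos"]; d["R"]=Rc.T; d["t"]=-Rc.T@c
import pickle; pickle.dump(d,open("w1.pkl","wb"))
for n in ["burnisher","tip","stand"]:
    print(n,[(np.round(r["position"],1).tolist(),round(r["score"],2)) for r in manip.landmark_of(n,"wrist")[:3]])
print(proj(d,[[424,-309,130],[424,-309,75]]))
```

```text
3.0 [ 423.  -310.5  215.9] [ 1.29833365e-04  9.74442491e-01  2.24637072e-01 -3.83686676e-05]
[[-0.00000e+00 -9.66000e-01 -2.58000e-01  6.43130e+01]
 [ 1.00000e+00  0.00000e+00 -1.00000e-03 -1.90000e-02]
 [ 1.00000e-03 -2.58000e-01  9.66000e-01 -1.20585e+02]
 [ 0.00000e+00  0.00000e+00  0.00000e+00  1.00000e+00]] 292.23969398286226 255.1593257742526 191.07636535062733
burnisher [([554.8, -340.6, 1.5], 0.94), ([304.8, -311.9, -0.4], 0.69), ([425.7, -309.3, 7.5], 0.62)]
tip [([308.8, -314.6, 44.0], 0.81), ([426.1, -310.1, 48.2], 0.8), ([419.6, -193.3, 49.0], 0.78)]
stand [([427.3, -306.1, -5.1], 0.6), ([425.6, -309.7, 9.4], 0.24)]
[[254.1292831  200.93169313]
 [254.36961948 183.52677703]]
```

View pics/w1.png

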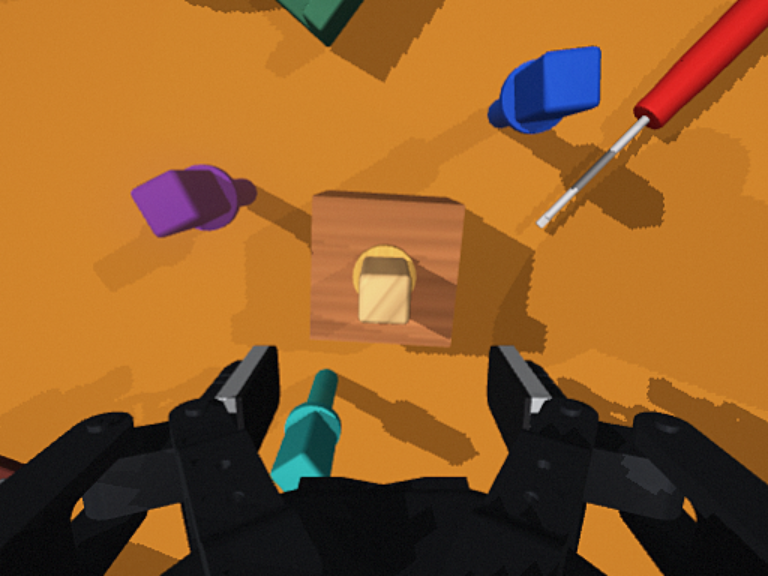

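The wrist view shows the handle top at px (384,300), centred between the fingers and aligned to within about 3°. The turquoise and purple look-alikes are clear of the fingers' path. I'll descend and grip.

>>> play_rows:
  delta_pos:
    - [0,0.003,0.06]
    - [0,0.003,0.12]
    - [0,0.003,0.17]
    - [0,0.003,0.2]
    - [0,0.003,0.217]
    - [0,0.003,0.217]
    - [0,0.003,0.217]
    - [0,0.003,0.217]
  twist:
    - [0,0,0]
    - [0,0,0]
    - [0,0,0]
    - [0,0,0]
    - [0,0,0]
    - [0,0,0]
    - [0,0,0]
    - [0,0,0]
  grip: [60,60,60,60,60,60,40,10]
  force: 90

```text
time_s: 4.0
ee_pos: [425.0, -310.8, 108.4]
tcp_rot: [0.001, 0.974, 0.226, 0.001]
force: [0.2, -0.0, 0.1]
grip_width: 31.7
grasp_force: 0.0
```

>>> play_rows:
  delta_pos:
    - [0,0,0]
    - [0,0,0]
    - [0,0,0]
    - [0,0,0]
    - [0,0,0]
    - [0,0,0]
  twist:
    - [0,0,0]
    - [0,0,0]
    - [0,0,0]
    - [0,0,0]
    - [0,0,0]
    - [0,0,0]
  grip: [0,0,0,0,0,0]
  force: 90

```text
time_s: 4.6
ee_pos: [425.1, -310.8, 108.6]
tcp_rot: [0.001, 0.974, 0.226, 0.001]
force: [-0.9, 0.5, 6.7]
grip_width: 24.8
grasp_force: 88.2
```

>>> play_rows:
  delta_pos:
    - [0,0,-0.02]
    - [0,0,-0.06]
    - [0,0,-0.12]
    - [0,0,-0.2]
    - [0,0,-0.27]
    - [0,0,-0.28]
    - [0,0,-0.28]
    - [0,0,-0.28]
  twist:
    - [0,0,0]
    - [0,0,0]
    - [0,0,0]
    - [0,0,0]
    - [0,0,0]
    - [0,0,0]
    - [0,0,0]
    - [0,0,0]
  grip: [0,0,0,0,0,0,0,0]
  force: 110

```text
time_s: 5.4
ee_pos: [423.9, -310.0, 246.4]
tcp_rot: [-0.001, 0.974, 0.226, -0.001]
force: [-0.3, 0.4, -1.2]
grip_width: 24.9
grasp_force: 107.7
```

Run:
```python
from h import *
s=manip.get_state(); print(s["time_s"],np.round(s["ee_pos"],1),s["grip_width"],s["grasp_force"],s["force"])
a=[]
for c in ["scene","top","wrist"]:
    d=manip.capture(c); a.append(cv2.resize(d["image"][:,:,::-1],None,fx=.78,fy=.78))
    print(c,[(np.round(r["position"],1).tolist(),round(r["score"],2)) for r in manip.landmark_of("burnisher",c)[:5]])
cv2.imwrite("pics/l1.png",np.hstack([a[0],a[2]]))
x=-.249; print(rel([450,-62+0,240],-.249))
```

```text
5.4 [ 423.9 -310.   246.4] 24.878262782362007 107.67741680145264 [-0.28257434  0.42370226 -1.18562056]
scene [([422.9, -312.8, 140.6], 0.87), ([424.8, -189.7, -4.8], 0.81), ([551.8, -338.8, -2.1], 0.76), ([310.0, -314.5, -1.9], 0.65)]
top [([552.6, -342.6, 2.4], 0.68), ([422.3, -192.0, 0.3], 0.64), ([306.3, -314.7, -3.1], 0.58), ([423.6, -303.0, 146.7], 0.47)]
wrist [([553.5, -339.9, -0.5], 0.76), ([426.3, -194.3, -0.8], 0.6), ([424.0, -310.5, 146.8], 0.58)]
([0.2649, -0.4229, 0.0134], [-0.0013, 0.0013, 0.8974])
```

View pics/l1.png

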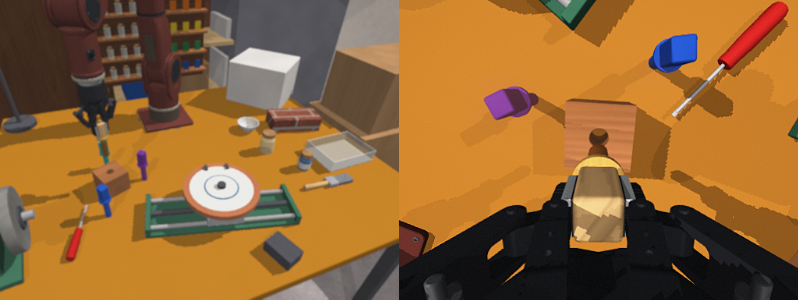

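The burnisher is held upright; the stone shows below the collar in the wrist view and the look-alikes are untouched. I'll carry it to in front of the rim, turning so that tool x runs along bed y and tool y along bed x.

>>> play_rows:
  delta_pos:
    - [0.05,-0.07,0]
    - [0.11,-0.16,0]
    - [0.17,-0.245,0]
    - [0.22,-0.32,0]
    - [0.232,-0.334,0]
    - [0.232,-0.334,0]
  twist:
    - [0,0,-0.1]
    - [0,0,-0.25]
    - [0,0,-0.4]
    - [0,0,-0.55]
    - [0,0,-0.7]
    - [0,0,-0.7]
  grip: [0,0,0,0,0,0]

```text
time_s: 6.3
ee_pos: [455.4, -107.1, 247.3]
tcp_rot: [0.0, 0.875, 0.485, 0.0]
force: [0.4, -1.2, -1.3]
grip_width: 24.7
grasp_force: 107.8
```

```bash
python3 -c "
from h import *
print(manip.get_state()['ee_pos'],rel([484.7,92.1,240],1.322))"
```

```text
[ 455.42140212 -107.06936843  247.32733377] ([0.3688, -0.1616, 0.0147], [0.0001, -0.0001, -0.3949])
```

>>> play_rows:
  delta_pos:
    - [0.07,-0.03,0.003]
    - [0.16,-0.07,0.01]
    - [0.25,-0.11,0.015]
    - [0.33,-0.145,0.015]
    - [0.369,-0.162,0.015]
    - [0.369,-0.162,0.015]
    - [0.369,-0.162,0.015]
  twist:
    - [0,0,-0.08]
    - [0,0,-0.2]
    - [0,0,-0.32]
    - [0,0,-0.395]
    - [0,0,-0.395]
    - [0,0,-0.395]
    - [0,0,-0.395]
  grip: [0,0,0,0,0,0,0]

```text
time_s: 7.0
ee_pos: [485.8, 88.2, 239.4]
tcp_rot: [-0.0, 0.792, 0.61, -0.0]
force: [0.3, -0.9, -0.8]
grip_width: 24.7
grasp_force: 107.8
```

```bash
python3 -c "
from h import *
s=manip.get_state();print(s['ee_pos'],rel([484.7,92.1,147.5],1.322))
for c in ['scene','top','wrist']:
    d=manip.capture(c)
    for n in ['burnisher','tip']: print(c,n,[(np.round(r['position'],1).tolist(),round(r['score'],2)) for r in manip.landmark_of(n,c) if r['position'][1]>-100][:2])
    if c!='wrist': print(dish(d,[649,7],98.2 if c=='top' else 99.46))
"
```

```text
[485.77336534  88.20299806 239.41372846] ([0.0071, -0.0039, 0.1838], [-0.0009, 0.0008, -0.0129])
scene burnisher [([483.8, 84.1, 134.9], 0.73)]
scene tip [([564.7, 410.6, -0.9], 0.48), ([485.7, 88.1, 179.0], 0.47)]
(array([649.47510382,   7.49650766,  99.46      ]), np.float64(0.9408866995073891), 203)
top burnisher []
top tip []
(array([648.15363577,   6.47043047,  98.2       ]), np.float64(0.7777777777777778), 180)
wrist burnisher [([485.9, 92.1, 140.9], 0.67)]
wrist tip [([485.4, 91.4, 180.2], 0.56)]
```

>>> play_rows:
  delta_pos:
    - [0.003,-0.002,0.04]
    - [0.006,-0.003,0.1]
    - [0.006,-0.003,0.15]
    - [0.006,-0.003,0.183]
    - [0.006,-0.003,0.183]
    - [0.006,-0.003,0.183]
    - [0.006,-0.003,0.183]
  twist:
    - [0,0,0]
    - [0,0,0]
    - [0,0,0]
    - [0,0,0]
    - [0,0,0]
    - [0,0,0]
    - [0,0,0]
  grip: [0,0,0,0,0,0,0]

```text
time_s: 8.15
ee_pos: [485.6, 93.3, 149.6]
tcp_rot: [0.0, 0.791, 0.611, 0.001]
force: [-0.1, 0.0, -1.8]
grip_width: 25.2
grasp_force: 107.8
```

```bash
cat > plan.py <<'E'
import sys,json
from h import *
YAW=-.249; EX=np.array([np.cos(YAW),np.sin(YAW)]); EY=np.array([-EX[1],EX[0]])
C0=np.array([648.8,7.0]); RIM=C0-120*EX; REST=np.array([649.475,7.497])  # scene-camera reading at rest
bed=lambda p:np.array([(p[:2]-RIM)@EX,(p[:2]-RIM)@EY])
g=lambda s:120-np.sqrt(130**2-np.clip(s,-120,120)**2)   # axis x at contact, h=0
def step(f,v,X,Y,hp,bx,dt):   # mm, mm/s; forces in mN
    s=Y-f; h=max(X+bx-g(s),0); F=max(200*h+9*(h-hp)/dt,0) if h>0 else 0
    a=(-20*f-7*v-F*s/np.sqrt(130**2-min(abs(s),120)**2))/4.0
    v+=a*dt; return f+v*dt,v,h
def sim(f,v,path,T,bx,h0=None):  # path: list of (X,Y) knots 0.1 s apart (first = now), or constant over T
    dt=.005; h=max(path[0][0]+bx-g(path[0][1]-f),0) if h0 is None else h0
    segs=len(path)-1; n=int(round(T/dt)); out=[]
    for i in range(n):
        u=min((i+1)*dt/.1,segs); k=min(int(u),max(segs-1,0)); w=u-k
        P=np.array(path[k]) if segs==0 else np.array(path[k])*(1-w)+np.array(path[k+1])*w
        f,v,h=step(f,v,P[0],P[1],h,bx,dt); out.append((f,v,P[1]-f,h))
    return f,v,out
def look(near):
    c,q,n=dish(manip.capture("scene"),near,99.46); e=c[:2]-REST
    return e@EY,e@EX,q
def plan(s0,s1,h0,h1,n):
    "s goes s0->s1 and h goes h0->h1 linearly over n rows"
    S=json.load(open("st.json")); st=manip.get_state(); t=st["time_s"]
    f,v=S["f"],S["v"]; P=S["cmd"]
    f1,h1m,q1=look(REST+f*EY+20*EX)
    e=f1-f; L=1.2/max(S["T"],.3)
    vp=v+np.clip(L,0,2)*e
    f2,h2m,q2=look(REST+f1*EY+20*EX)
    fa,va,_=sim(f1,vp,[P],.05,S["bx"]); e2=f2-fa
    v2=va+4*e2; fn=f2-.3*e2
    s2=P[1]-f2; hg=P[0]-g(s2)
    if h2m>4: S["bx"]+=.5*(h2m-hg-S["bx"])
    print(f"t {t:.2f} meas f {f1:.1f} {f2:.1f} (pred {f:.1f}) h {h1m:.1f} {h2m:.1f} q {q1:.2f} {q2:.2f} v {vp:.0f}->{v2:.0f} s {s2:.1f} bx {S['bx']:.1f} tcp {bed(st['ee_pos']).round(1)} cmd {np.round(P,1)} F {(EX@st['force'][:2]):.1f} {(EY@st['force'][:2]):.1f}")
    f,v,_=sim(fn,v2,[P],.05,S["bx"]); bx=S["bx"]
    ff,vv,path=f,v,[P]; rows=[]
    for i in range(n):
        w=(i+1)/n; sr=s0+(s1-s0)*w; hr=h0+(h1-h0)*w
        Y=ff+sr+vv*.1
        for _ in range(3):
            X=hr+g(sr)-bx
            fa,va,o=sim(ff,vv,[path[-1],(X,Y)],.1,bx); Y=fa+sr
        r=np.round((np.array([Y,X])-np.array(P)[::-1])/500,3); rows.append(r.tolist()+[0])
        pt=[P[0]+r[1]*500,P[1]+r[0]*500]; ff,vv,o=sim(ff,vv,[path[-1],pt],.1,bx); path.append(pt)
    print("rows",rows); print(f"end pred f {ff:.1f} v {vv:.0f} s {o[-1][2]:.1f} h {o[-1][3]:.1f} cmd {np.round(path[-1],1)}")
    S.update(f=ff,v=vv,cmd=path[-1],T=.1*n+.1); json.dump(S,open("st.json","w"))
if __name__=="__main__": a=[float(x) for x in sys.argv[1:]]; plan(*a[:4],int(a[4]))
E
python3 - <<'E'
from plan import *
ps=[];ys=[];F=[]
for i in range(6):
    s=manip.get_state(); ps.append(s["ee_pos"]); q=s["tcp_rot"]; ys.append(2*np.arctan2(q[2],q[1])); F.append(s["force"])
    if i==0: print([(np.round(r["position"],1).tolist(),r["score"]) for r in (manip.capture("scene"),manip.landmark_of("tip","scene"))[1]])
    manip.capture("wrist")
print([(n,np.round(r["position"],1).tolist(),round(r["score"],2)) for n in ("tip","burnisher") for r in manip.landmark_of(n,"wrist")[:2]])
p=np.mean(ps,0); print(p,np.std(ps,0),np.mean(ys),bed(p),np.mean(F,0))
json.dump(dict(f=0,v=0,cmd=bed(p).tolist(),T=1,bx=0),open("st.json","w"))
# robustness preview: simulated ideal hold
E
```

```text
[([421.4, -195.0, 43.3], 0.95), ([553.3, -338.9, 45.7], 0.71), ([482.6, 96.0, 91.9], 0.61), ([678.4, 428.7, 0.5], 0.59), ([309.4, -315.2, 47.9], 0.56)]
[('tip', [484.8, 94.0, 88.9], 0.83), ('burnisher', [483.8, 96.8, 48.1], 0.86)]
[485.21139811  93.20652854 149.03326176] [0.20254823 0.06586758 0.31634945] 1.315715596326851 [-59.78772088  43.23391785] [-0.27065839  0.15639098 -1.24186169]
```

```bash
python3 plan.py 43 38 -50 -5 6
```

```text
t 8.65 meas f -0.0 -0.0 (pred 0.0) h 0.1 0.1 q 0.75 0.75 v -0->0 s 43.2 bx 0.0 tcp [-60.1  43.1] cmd [-59.8  43.2] F 0.4 0.0
rows [[-0.002, 0.029, 0], [-0.004, 0.043, 0], [-0.005, 0.058, 0], [-0.007, 0.072, 0], [-0.009, 0.086, 0], [-0.01, 0.101, 0]]
end pred f 0.0 v 0 s 38.2 h 0.0 cmd [-9.3 38.2]
```

>>> play_rows:
  delta_pos:
    - [-0.002,0.029,0]
    - [-0.004,0.043,0]
    - [-0.005,0.058,0]
    - [-0.007,0.072,0]
    - [-0.009,0.086,0]
    - [-0.01,0.101,0]
  twist:
    - [0,0,0]
    - [0,0,0]
    - [0,0,0]
    - [0,0,0]
    - [0,0,0]
    - [0,0,0]
  grip: [0,0,0,0,0,0]

```text
time_s: 9.35
ee_pos: [532.9, 75.3, 148.3]
tcp_rot: [-0.0, 0.791, 0.611, -0.0]
force: [0.8, 0.7, -0.4]
grip_width: 24.8
grasp_force: 107.8
```

```bash
python3 plan.py 38 38 -3 15 8
python3 - <<'E'
from h import *
d=manip.capture("scene");b=manip.capture("top")
cv2.imwrite("pics/a1.png",np.hstack([cv2.resize(d["image"][150:300,180:380,::-1],(400,300)),cv2.resize(b["image"][60:210,160:360,::-1],(400,300))]))
E
```

```text
t 9.35 meas f 0.1 0.1 (pred 0.0) h 0.3 0.3 q 0.73 0.74 v 0->0 s 38.1 bx 0.0 tcp [-9.1 37.6] cmd [-9.3 38.2] F 0.6 0.9
rows [[-0.0, 0.008, 0], [-0.0, 0.013, 0], [-0.001, 0.017, 0], [-0.003, 0.022, 0], [-0.007, 0.026, 0], [-0.012, 0.031, 0], [-0.019, 0.035, 0], [-0.028, 0.04, 0]]
end pred f -13.8 v -50 s 38.1 h 15.1 cmd [10.7 24.2]
```

View pics/a1.png

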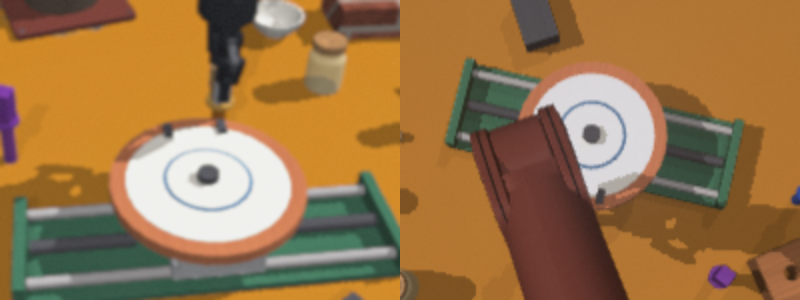

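The scene view shows the burnisher upright just off the rim, abreast of the left clamp at px (222,125). I'll start pressing.

>>> play_rows:
  delta_pos:
    - [0,0.008,0]
    - [0,0.013,0]
    - [-0.001,0.017,0]
    - [-0.003,0.022,0]
    - [-0.007,0.026,0]
    - [-0.012,0.031,0]
    - [-0.019,0.035,0]
    - [-0.028,0.04,0]
  twist:
    - [0,0,0]
    - [0,0,0]
    - [0,0,0]
    - [0,0,0]
    - [0,0,0]
    - [0,0,0]
    - [0,0,0]
    - [0,0,0]
  grip: [0,0,0,0,0,0,0,0]

```text
time_s: 10.35
ee_pos: [548.0, 56.9, 148.2]
tcp_rot: [-0.0, 0.791, 0.612, -0.0]
force: [-3.2, 2.3, -0.4]
grip_width: 24.8
grasp_force: 107.8
```

```bash
python3 plan.py 38 38 18 21 5
```

```text
t 10.35 meas f -13.5 -15.9 (pred -13.8) h 13.5 13.7 q 0.76 0.75 v -49->-52 s 40.1 bx -0.3 tcp [10.  23.5] cmd [10.7 24.2] F -3.7 1.5
rows [[-0.021, 0.008, 0], [-0.034, 0.009, 0], [-0.048, 0.01, 0], [-0.062, 0.011, 0], [-0.074, 0.013, 0]]
end pred f -51.0 v -64 s 38.3 h 21.2 cmd [ 17.2 -12.8]
```

>>> play_rows:
  delta_pos:
    - [-0.021,0.008,0]
    - [-0.034,0.009,0]
    - [-0.048,0.01,0]
    - [-0.062,0.011,0]
    - [-0.074,0.013,0]
  twist:
    - [0,0,0]
    - [0,0,0]
    - [0,0,0]
    - [0,0,0]
    - [0,0,0]
  grip: [0,0,0,0,0]

```text
time_s: 10.95
ee_pos: [544.7, 18.9, 148.2]
tcp_rot: [-0.0, 0.791, 0.611, -0.0]
force: [-2.2, 1.3, -1.3]
grip_width: 24.8
grasp_force: 108.1
```

```bash
python3 plan.py 38 38 22 22 7
```

```text
t 10.95 meas f -51.2 -53.9 (pred -51.0) h 19.5 19.6 q 0.81 0.80 v -64->-59 s 41.1 bx -0.7 tcp [ 16.2 -14.1] cmd [ 17.2 -12.8] F -2.5 0.7
rows [[-0.023, 0.002, 0], [-0.033, 0.002, 0], [-0.041, 0.002, 0], [-0.048, 0.002, 0], [-0.053, 0.002, 0], [-0.056, 0.002, 0], [-0.057, 0.002, 0]]
end pred f -79.3 v -4 s 38.0 h 21.9 cmd [ 18.2 -41.3]
```

>>> play_rows:
  delta_pos:
    - [-0.023,0.002,0]
    - [-0.033,0.002,0]
    - [-0.041,0.002,0]
    - [-0.048,0.002,0]
    - [-0.053,0.002,0]
    - [-0.056,0.002,0]
    - [-0.057,0.002,0]
  twist:
    - [0,0,0]
    - [0,0,0]
    - [0,0,0]
    - [0,0,0]
    - [0,0,0]
    - [0,0,0]
    - [0,0,0]
  grip: [0,0,0,0,0,0,0]

```text
time_s: 11.75
ee_pos: [538.9, -8.3, 148.3]
tcp_rot: [-0.0, 0.791, 0.611, -0.0]
force: [-4.3, 2.4, -1.7]
grip_width: 25.1
grasp_force: 108.1
```

```bash
python3 plan.py 38 36 22 22 6
```

```text
t 11.75 meas f -77.6 -77.5 (pred -79.3) h 20.9 20.9 q 0.93 0.93 v -1->2 s 36.3 bx -1.4 tcp [ 17.3 -41.9] cmd [ 18.2 -41.3] F -4.8 1.2
rows [[0.005, 0.002, 0], [0.006, 0.001, 0], [0.009, 0.001, 0], [0.011, 0.001, 0], [0.014, 0.001, 0], [0.016, 0.001, 0]]
end pred f -69.1 v 17 s 35.8 h 22.2 cmd [ 18.7 -33.3]
```

>>> play_rows:
  delta_pos:
    - [0.005,0.002,0]
    - [0.006,0.001,0]
    - [0.009,0.001,0]
    - [0.011,0.001,0]
    - [0.014,0.001,0]
    - [0.016,0.001,0]
  twist:
    - [0,0,0]
    - [0,0,0]
    - [0,0,0]
    - [0,0,0]
    - [0,0,0]
    - [0,0,0]
  grip: [0,0,0,0,0,0]

```text
time_s: 12.45
ee_pos: [541.5, -0.4, 148.3]
tcp_rot: [-0.0, 0.791, 0.612, 0.0]
force: [-3.8, 2.2, -1.4]
grip_width: 25.0
grasp_force: 108.1
```

```bash
python3 plan.py 36 24 22 22 8
```

```text
t 12.45 meas f -69.8 -69.6 (pred -69.1) h 21.3 21.4 q 0.81 0.81 v 15->13 s 36.3 bx -1.8 tcp [ 17.9 -33.7] cmd [ 18.7 -33.3] F -4.2 1.2
rows [[0.001, -0.001, 0], [0.001, -0.001, 0], [0.001, -0.002, 0], [0.002, -0.003, 0], [0.003, -0.004, 0], [0.004, -0.004, 0], [0.006, -0.005, 0], [0.008, -0.005, 0]]
end pred f -53.5 v 26 s 24.2 h 22.1 cmd [ 16.2 -29.3]
```

>>> play_rows:
  delta_pos:
    - [0.001,-0.001,0]
    - [0.001,-0.001,0]
    - [0.001,-0.002,0]
    - [0.002,-0.003,0]
    - [0.003,-0.004,0]
    - [0.004,-0.004,0]
    - [0.006,-0.005,0]
    - [0.008,-0.005,0]
  twist:
    - [0,0,0]
    - [0,0,0]
    - [0,0,0]
    - [0,0,0]
    - [0,0,0]
    - [0,0,0]
    - [0,0,0]
    - [0,0,0]
  grip: [0,0,0,0,0,0,0,0]

```text
time_s: 13.35
ee_pos: [540.1, 3.9, 148.3]
tcp_rot: [0.0, 0.791, 0.611, 0.0]
force: [-2.4, 2.2, -0.7]
grip_width: 25.0
grasp_force: 108.1
```

```bash
python3 plan.py 22 12 22 22 7
```

```text
t 13.35 meas f -65.7 -65.3 (pred -53.5) h 19.0 19.0 q 0.77 0.79 v 9->10 s 36.0 bx -1.9 tcp [ 15.4 -29.8] cmd [ 16.2 -29.3] F -2.9 1.5
rows [[-0.027, -0.001, 0], [-0.025, -0.002, 0], [-0.022, -0.002, 0], [-0.017, -0.003, 0], [-0.011, -0.003, 0], [-0.004, -0.003, 0], [0.004, -0.003, 0]]
end pred f -39.4 v 51 s 12.1 h 22.2 cmd [ 14.7 -27.3]
```

```bash
python3 - <<'E'
p=open("plan.py").read()
p=p.replace("def step(f,v,X,Y,hp,bx,dt):","def step(f,v,X,Y,hp,bx,dt,Yd=0):")
p=p.replace("a=(-20*f-7*v-F*s","a=(-20*f-7*v+.05*F*np.tanh((Yd-v)/6)-F*s")
p=p.replace("h=max(path[0][0]+bx","Yp=path[0][1]; h=max(path[0][0]+bx").replace("P[1],h,bx,dt)","P[1],h,bx,dt,(P[1]-Yp)/dt); Yp=P[1]")
p=p.replace("ff,vv,path=f,v,[P]","s0=P[1]-f if s0==99 else s0; ff,vv,path=f,v,[P]")
open("plan.py","w").write(p)
import json; json.dump(dict(f=-64.7,v=12,cmd=[16.2,-29.3],T=.3,bx=-1.9),open("st.json","w"))
E
python3 plan.py 99 24 22 22 7
```

```text
t 13.45 meas f -65.3 -65.5 (pred -64.7) h 19.1 19.0 q 0.79 0.79 v 11->7 s 36.2 bx -2.0 tcp [ 15.4 -29.5] cmd [ 16.2 -29.3] F -3.9 1.1
rows [[-0.002, 0.005, 0], [-0.006, 0.004, 0], [-0.009, 0.003, 0], [-0.013, 0.002, 0], [-0.016, 0.001, 0], [-0.018, 0.001, 0], [-0.02, 0.0, 0]]
end pred f -63.2 v 9 s 23.9 h 22.0 cmd [ 16.2 -39.3]
```

>>> play_rows:
  delta_pos:
    - [-0.002,0.005,0]
    - [-0.006,0.004,0]
    - [-0.009,0.003,0]
    - [-0.013,0.002,0]
    - [-0.016,0.001,0]
    - [-0.018,0.001,0]
    - [-0.02,0,0]
  twist:
    - [0,0,0]
    - [0,0,0]
    - [0,0,0]
    - [0,0,0]
    - [0,0,0]
    - [0,0,0]
    - [0,0,0]
  grip: [0,0,0,0,0,0,0]

```text
time_s: 14.25
ee_pos: [537.5, -6.0, 148.3]
tcp_rot: [0.0, 0.791, 0.611, 0.0]
force: [-3.2, 2.2, -1.0]
grip_width: 24.9
grasp_force: 108.1
```

```bash
cp st.json st_b.json; python3 plan.py 99 12 22 22 6
```

```text
t 14.25 meas f -75.4 -75.7 (pred -63.2) h 19.0 19.0 q 0.75 0.80 v -9->-2 s 36.4 bx -2.0 tcp [ 15.4 -40. ] cmd [ 16.2 -39.3] F -3.6 1.3
rows [[-0.007, 0.004, 0], [-0.014, 0.002, 0], [-0.02, 0.0, 0], [-0.024, -0.001, 0], [-0.026, -0.002, 0], [-0.027, -0.003, 0]]
end pred f -64.8 v 42 s 12.0 h 22.1 cmd [ 14.7 -52.8]
```

Run:
```python
from plan import *
d=manip.capture("scene"); im=d["image"].copy(); c,q,n=dish(d,REST-75*EY+20*EX,99.46); print(c,(c[:2]-REST)@EY,(c[:2]-REST)@EX)
st=manip.get_state(); print(st["time_s"],bed(st["ee_pos"]))
big=cv2.resize(im[130:300,170:370,::-1],None,fx=4,fy=4,interpolation=cv2.INTER_CUBIC)
a=np.linspace(0,6.28,60); cc=c[:2]-REST+C0
for r,col in((99.46,(255,0,0)),(120,(0,0,255))):
    for p in proj(d,np.c_[cc[0]+r*np.cos(a),cc[1]+r*np.sin(a),98+0*a]): cv2.circle(big,tuple(int(x) for x in ((p-[170,130])*4)),1,col,-1)
tip=st["ee_pos"]
for z in (45,90,148): cv2.circle(big,tuple(int(x) for x in ((proj(d,[[tip[0],tip[1],z]])[0]-[170,130])*4)),3,(0,255,0),-1)
cv2.imwrite("pics/b1.png",big[:600])
for n in ["left_clamp","rim_mid","tip","burnisher"]: print(n,[(np.round(r["position"],1).tolist(),bed(np.array(r["position"])).round(1).tolist(),round(r["score"],2)) for r in manip.landmark_of(n,"scene") if 500<r["position"][0]<620 and abs(r["position"][1])<120][:2])
```

```text
[649.34114174 -70.45470713  99.46      ] -75.58061247255563 19.080292987323364
14.4 [ 15.32286896 -39.95634828]
left_clamp [([554.9, -8.7, 102.2], [32.9, -38.4], 0.56)]
rim_mid [([532.5, -43.2, 93.5], [19.7, -77.3], 0.59)]
tip []
burnisher [([535.5, -3.7, 89.6], [12.8, -38.3], 0.38)]
```

View pics/b1.png

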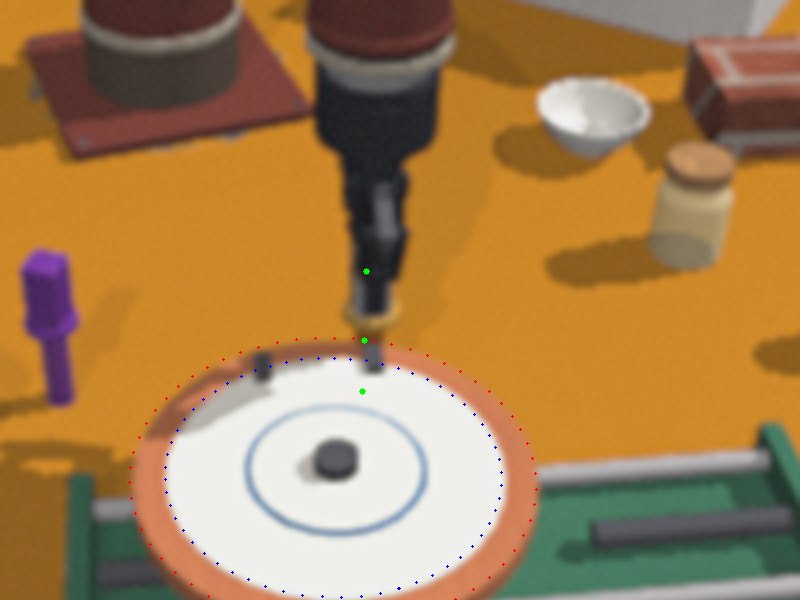

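The fit overlays well. The burnisher at px (370,340) sits abreast of the left clamp at (372,360), and friction is carrying the dish along with the tool. I'll add stick friction to the model, add the few-mm tool offset seen in the picture, and replan.

```bash
python3 - <<'E'
p=open("plan.py").read()
p=p.replace(".05*F*np.tanh((Yd-v)/6)","MU*F*np.tanh((Yd-v)/1.5)").replace("import sys,json","import sys,json\nMU=.06")
i=p.index("        Y=ff+sr+vv*.1"); j=p.index("        r=np.round(")
p=p[:i]+"""        X=hr+g(sr)-bx
        Y=min((path[-1][1]+.5*k for k in range(-16,17)),key=lambda y:abs(sim(ff,vv,[path[-1],(X,y)],.1,bx)[2][-1][2]-sr))
"""+p[j:]
p=p.replace('S=json.load(open("st.json"))','S=json.load(open("st.json")); open("st_b.json","w").write(json.dumps(S))')
p=p.replace('f} cmd {np.round(path[-1],1)}")','f} cmd {np.round(path[-1],1)} s row-ends {SS}")').replace("path.append(pt)","path.append(pt); SS.append(round(float(o[-1][2]),1))").replace("rows=[]","rows=[];SS=[]")
open("plan.py","w").write(p)
import json; json.dump(dict(f=-75.6,v=0,cmd=[16.2,-35.3],T=.5,bx=-.8),open("st.json","w"))
E
python3 plan.py 99 28 21 22 6
```

```text
t 14.60 meas f -75.1 -75.2 (pred -75.6) h 18.9 18.8 q 0.80 0.80 v 1->1 s 39.9 bx -0.9 tcp [ 15.3 -39.7] cmd [ 16.2 -35.3] F -3.6 1.1
rows [[-0.004, 0.003, 0], [-0.008, 0.002, 0], [-0.011, 0.001, 0], [-0.015, 0.001, 0], [-0.018, 0.0, 0], [-0.02, -0.0, 0]]
end pred f -73.2 v 10 s 27.9 h 22.2 cmd [ 16.2 -45.3] s row-ends [37.6, 35.6, 34.0, 31.8, 29.8, 27.9]
```

>>> play_rows:
  delta_pos:
    - [-0.004,0.003,0]
    - [-0.008,0.002,0]
    - [-0.011,0.001,0]
    - [-0.015,0.001,0]
    - [-0.018,0,0]
    - [-0.02,0,0]
  twist:
    - [0,0,0]
    - [0,0,0]
    - [0,0,0]
    - [0,0,0]
    - [0,0,0]
    - [0,0,0]
  grip: [0,0,0,0,0,0]

```text
time_s: 15.3
ee_pos: [534.9, -15.8, 148.3]
tcp_rot: [0.0, 0.791, 0.611, -0.0]
force: [-3.4, 2.6, -1.2]
grip_width: 25.2
grasp_force: 108.1
```

```bash
python3 plan.py 99 24 22 22 5
```

```text
t 15.30 meas f -84.1 -84.2 (pred -73.2) h 19.5 19.5 q 0.77 0.81 v -8->0 s 38.9 bx -0.8 tcp [ 15.2 -50.2] cmd [ 16.2 -45.3] F -4.0 1.7
rows [[-0.005, 0.003, 0], [-0.009, 0.002, 0], [-0.013, 0.0, 0], [-0.015, -0.001, 0], [-0.017, -0.002, 0]]
end pred f -77.6 v 27 s 23.8 h 22.2 cmd [ 15.2 -53.8] s row-ends [35.8, 33.1, 29.9, 27.2, 23.8]
```

```bash
sed -i 's/^MU=.*/MU=.10/' plan.py; echo '{"f":-84.2,"v":0,"cmd":[16.2,-45.3],"T":0.5,"bx":-0.8}'>st.json; python3 plan.py 99 30 21 22 5
```

```text
t 15.40 meas f -84.1 -83.9 (pred -84.2) h 19.6 19.5 q 0.81 0.80 v 0->3 s 38.6 bx -0.8 tcp [ 15.3 -50.2] cmd [ 16.2 -45.3] F -3.8 2.4
rows [[-0.003, 0.002, 0], [-0.006, 0.002, 0], [-0.009, 0.001, 0], [-0.011, 0.001, 0], [-0.013, 0.0, 0]]
end pred f -82.0 v 7 s 30.2 h 21.8 cmd [ 16.2 -51.8] s row-ends [36.7, 34.9, 33.2, 31.8, 30.2]
```

>>> play_rows:
  delta_pos:
    - [-0.003,0.002,0]
    - [-0.006,0.002,0]
    - [-0.009,0.001,0]
    - [-0.011,0.001,0]
    - [-0.013,0,0]
  twist:
    - [0,0,0]
    - [0,0,0]
    - [0,0,0]
    - [0,0,0]
    - [0,0,0]
  grip: [0,0,0,0,0]

```text
time_s: 16.0
ee_pos: [533.3, -22.0, 148.3]
tcp_rot: [-0.0, 0.791, 0.611, 0.0]
force: [-3.5, 3.5, -1.5]
grip_width: 25.0
grasp_force: 108.1
```

```bash
python3 plan.py 99 26 21 21 5
```

```text
t 16.00 meas f -88.4 -88.6 (pred -82.0) h 19.9 19.7 q 0.79 0.80 v -6->2 s 36.8 bx -1.0 tcp [ 15.2 -56.5] cmd [ 16.2 -51.8] F -4.3 2.5
rows [[-0.003, 0.001, 0], [-0.006, -0.0, 0], [-0.007, -0.001, 0], [-0.008, -0.002, 0], [-0.008, -0.003, 0]]
end pred f -81.7 v 24 s 25.9 h 21.1 cmd [ 14.7 -55.8] s row-ends [34.5, 32.1, 30.3, 28.1, 25.9]
```

Run:
```python
from plan import *
for c in ["wrist","scene","wrist","scene"]:
    st=manip.get_state(); d=manip.capture(c); B=bed(st["ee_pos"])
    for n in ["tip","burnisher"]: print(c,n,[((bed(np.array(r["position"]))-B).round(1).tolist(),round(r["position"][2]),round(r["score"],2)) for r in manip.landmark_of(n,c) if np.hypot(*(bed(np.array(r["position"]))-B))<60][:2])
    if c=="wrist": w=d
    else: print(look(REST-88*EY+20*EX), st["time_s"],B)
a=cv2.resize(w["image"][:,:,::-1],(512,384)); b=cv2.resize(d["image"][190:230,235:275,::-1],(288,384),interpolation=cv2.INTER_CUBIC)
b=cv2.resize(d["image"][180:235,235:276,::-1],(286,384),interpolation=cv2.INTER_CUBIC)
cv2.imwrite("pics/c1.png",np.hstack([a,b]))
```

```text
wrist tip [([-1.5, 0.6], 88, 0.69)]
wrist burnisher [([-2.0, -0.5], 49, 0.8)]
scene tip [([0.7, 0.5], 88, 0.66)]
scene burnisher []
(np.float64(-88.04941460797305), np.float64(19.81558711012128), np.float64(0.8106995884773662)) 16.25 [ 15.22087067 -56.31625127]
wrist tip [([-0.7, 1.8], 89, 0.84)]
wrist burnisher [([-0.0, 1.0], 50, 0.81)]
scene tip [([-2.2, 0.3], 92, 0.52)]
scene burnisher []
(np.float64(-88.21462627772546), np.float64(19.864284050575733), np.float64(0.8140495867768595)) 16.6 [ 15.22533102 -56.31951085]
```

View pics/c1.png

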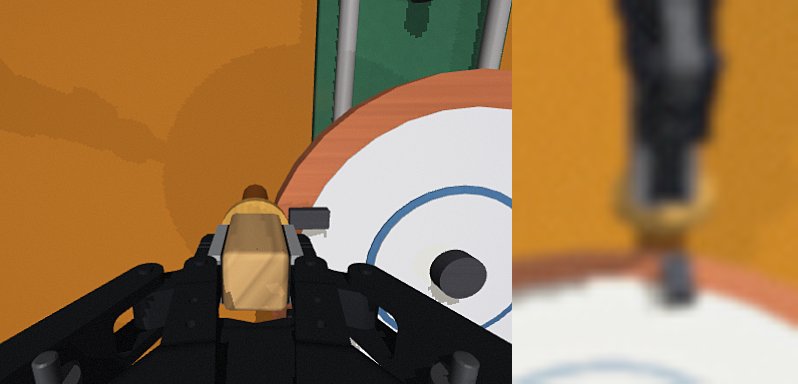

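The stone is upright and in place: the collar is at px (665,205) and the clamp at (678,280) in the right crop, so s is about 33 mm. The stickiness doesn't fit the model, so I'll fit the logged motion to several candidates (friction, faceted rim).

```bash
cat > fit.py <<'E'
import numpy as np
from scipy.optimize import differential_evolution
segs=[(9.55,[(0,8),(0,13),(-1,17),(-3,22),(-7,26),(-12,31),(-19,35),(-28,40)]),
(10.45,[(-21,8),(-34,9),(-48,10),(-62,11),(-74,13)]),(11.05,[(-23,2),(-33,2),(-41,2),(-48,2),(-53,2),(-56,2),(-57,2)]),
(11.85,[(5,2),(6,1),(9,1),(11,1),(14,1),(16,1)]),(12.55,[(1,-1),(1,-1),(1,-2),(2,-3),(3,-4),(4,-4),(6,-5),(8,-5)]),
(13.55,[(-2,5),(-6,4),(-9,3),(-13,2),(-16,1),(-18,1),(-20,0)]),(14.7,[(-4,3),(-8,2),(-11,1),(-15,1),(-18,0),(-20,0)]),(15.5,[(-3,2),(-6,2),(-9,1),(-11,1),(-13,0)])]
T=[9.35];Y=[38.2]
for t,r in segs:
    b=Y[-1]; T.append(t);Y.append(b)
    for i,(y,x) in enumerate(r): T.append(t+.1*(i+1));Y.append(b+y*.5)
T.append(17);Y.append(Y[-1])
M=np.array([(10.35,-13.5),(10.4,-15.9),(10.95,-51.2),(11,-53.9),(11.75,-77.6),(11.8,-77.5),(12.45,-69.8),(12.5,-69.6),(13.35,-65.7),(13.4,-65.3),(13.5,-65.5),(14.25,-75.4),(14.3,-75.7),(14.6,-75.1),(14.65,-75.2),(15.3,-84.1),(15.35,-84.2),(15.45,-83.9),(16,-88.4),(16.05,-88.6),(16.25,-88.05),(16.6,-88.2)])
H=([9.35,9.75,10.35,11,11.75,12.45,13.4,14.6,15.35,16,17],[0,0,13.6,19.6,20.9,21.3,19,18.9,19.5,19.8,19.8])
dt=.005; tt=np.arange(9.55,16.605,dt); Ht=np.interp(tt,*H)
def ang(s,kind):
    a=np.arcsin(np.clip(s/130,-.9,.9))
    if kind==0: return a
    n,ph=kind; st=2*np.pi/n
    y=s; k=round((a-ph*st)/st); c=(k+ph)*st   # facet centre angle
    best=c
    for kk in (k-1,k,k+1):   # vertex between facet kk and kk+1
        vtx=(kk+.5+ph)*st; u=(y-120*np.sin(vtx))/10
        lo,hi=np.sin(vtx-st/2),np.sin(vtx+st/2)
        if lo<=u<=hi: return np.arcsin(u)
    return best
def run(p,kind,full=False):
    by,mu,m,lag,k=p; f=v=0.; j=0; r=[]
    Yt=np.interp(tt-lag,T,Y)+by; Yd=np.gradient(Yt,dt)
    for i,t in enumerate(tt):
        F=200*Ht[i]; s=Yt[i]-f; a=ang(s,kind); tg=np.tan(a)
        acc=(-k*f-7*v-F*tg+mu*F*np.tanh((Yd[i]-v)/1.5))/m; v+=acc*dt; f+=v*dt
        if j<len(M) and t+dt>=M[j,0]-1e-6:
            e=M[j,1]-f; r.append(e); f=M[j,1]; v+=np.clip(1.2*e,-30,30); j+=1
    return np.array(r)
if __name__=="__main__":
    for kind in (0,(24,.5),(32,0),(32,.5),(24,0),(16,0),(20,0),(48,0)):
        for kb in ((19.9,20.1),(12,24)):
            if kind!=0 and kb[0]==12: continue
            R=differential_evolution(lambda p:np.sum(np.abs(run(p,kind))),[(-6,8),(.02,.3),(3,5.2),(0,.08),kb],maxiter=10,popsize=5,seed=1,workers=-1,updating="deferred",polish=False)
            print(kind,kb,round(R.fun,1),R.x.round(3),run(R.x,kind).round(1).tolist(),flush=True)
E
time timeout 280 python3 fit.py
```

```text
Traceback (most recent call last):
  File "fit.py", line 39, in <module>
    R=differential_evolution(lambda p:np.sum(np.abs(run(p,kind))),[(-6,8),(.02,.3),(3,5.2),(0,.08),kb],maxiter=10,popsize=5,seed=1,workers=-1,updating="deferred",polish=False)
_pickle.PicklingError: Can't pickle <function <lambda> at 0x7feadb3123e0>: attribute lookup <lambda> on __main__ failed

real	0m0.730s
user	0m1.063s
sys	0m0.109s
```

```bash
sed -i 's/lambda p:np.sum(np.abs(run(p,kind)))/cost/; s/,popsize=5,/,args=(kind,),popsize=5,/' fit.py; sed -i 's/^if __name__/def cost(p,kind): return np.sum(np.abs(run(p,kind)))\nif __name__/' fit.py; time timeout 240 python3 fit.py
```

```text
0 (19.9, 20.1) 6.6 [3.9850e+00 2.7800e-01 3.0350e+00 5.0000e-03 1.9993e+01] [-0.4, -0.3, -1.4, -0.1, 0.0, 0.1, 0.0, 0.1, -0.0, 0.2, -0.2, -0.5, -0.2, 0.5, -0.1, -0.2, -0.0, 0.2, 0.9, -0.1, 0.4, -0.5]
0 (12, 24) 7.2 [2.4290e+00 2.9900e-01 3.0720e+00 1.0000e-03 1.9174e+01] [-0.3, -0.3, -1.7, -0.2, -0.2, 0.1, -0.0, 0.1, -0.1, 0.3, -0.2, -0.4, -0.2, 0.5, -0.1, -0.0, -0.1, 0.2, 1.1, -0.2, 0.4, -0.4]
(24, 0.5) (19.9, 20.1) 7.9 [4.5100e+00 2.9500e-01 3.0170e+00 4.0000e-03 2.0049e+01] [0.0, -0.2, -0.1, -0.1, 1.4, 0.2, 0.7, 0.1, 0.4, 0.3, -0.2, 0.0, -0.2, 0.6, -0.1, 0.6, 0.0, 0.3, 1.6, -0.1, 0.5, -0.2]
(32, 0) (19.9, 20.1) 6.4 [2.4900e+00 3.0000e-01 3.1560e+00 3.0000e-03 1.9999e+01] [0.0, -0.2, -0.4, -0.1, 1.3, 0.1, 0.7, 0.1, 0.4, 0.3, -0.2, 0.0, -0.2, 0.6, -0.1, -0.0, -0.1, 0.2, -0.2, -0.2, 0.2, -0.7]
(32, 0.5) (19.9, 20.1) 8.1 [7.7490e+00 2.7500e-01 3.0410e+00 1.0000e-02 1.9926e+01] [-0.8, -0.3, -2.3, -0.1, 0.1, 0.1, -0.1, -0.0, -0.1, 0.2, -0.2, -0.7, -0.1, 0.4, -0.1, -0.4, 0.0, 0.2, 0.8, -0.1, 0.4, -0.4]
(24, 0) (19.9, 20.1) 10.0 [ 7.626  0.299  3.108  0.022 20.048] [-1.3, -0.2, -3.2, 0.0, 0.2, 0.2, -0.3, -0.1, -0.1, 0.0, -0.2, -0.9, -0.1, 0.4, -0.1, -0.7, 0.1, 0.2, 0.6, 0.0, 0.3, -0.5]
(16, 0) (19.9, 20.1) 7.9 [-3.6510e+00  2.9500e-01  3.0500e+00  3.0000e-03  2.0063e+01] [0.0, -0.2, -0.3, -0.1, 1.2, 0.1, 0.7, 0.1, 0.4, 0.3, -0.2, 0.0, -0.2, 0.6, -0.1, 0.6, -0.0, 0.3, 1.6, -0.1, 0.5, -0.2]
(20, 0) (19.9, 20.1) 7.1 [-4.2990e+00  2.0100e-01  3.3140e+00  1.0000e-03  1.9928e+01] [-0.6, -0.2, -1.5, -0.0, -0.1, 0.1, 0.1, 0.0, -0.0, 0.2, -0.2, -0.7, -0.2, 0.4, -0.1, -0.9, -0.0, 0.2, 0.4, -0.2, 0.3, -0.5]
(48, 0) (19.9, 20.1) 6.9 [5.1530e+00 2.9300e-01 3.0140e+00 9.0000e-03 2.0019e+01] [-0.2, -0.2, -0.1, -0.1, 1.6, 0.1, -0.1, 0.0, -0.1, 0.2, -0.2, -0.8, -0.2, 0.4, -0.1, -0.6, -0.0, 0.2, 0.7, -0.1, 0.3, -0.5]
real	0m15.222s
user	0m52.871s
sys	0m0.361s
```

```bash
sed -i 's/^MU=.*/MU=.18/; s#)/4.0$#)/3.6#' plan.py; echo '{"f":-88.2,"v":0,"cmd":[16.2,-54.8],"T":0.5,"bx":-2.0}'>st.json; python3 plan.py 99 20 20 21 4
```

```text
t 16.80 meas f -88.2 -88.2 (pred -88.2) h 19.9 19.8 q 0.81 0.81 v -0->2 s 33.4 bx -2.0 tcp [ 15.2 -56.4] cmd [ 16.2 -54.8] F -3.1 1.3
rows [[-0.006, -0.001, 0], [-0.012, -0.002, 0], [-0.017, -0.003, 0], [-0.021, -0.003, 0]]
end pred f -85.6 v 14 s 20.3 h 21.1 cmd [ 14.7 -65.3] s row-ends [30.0, 26.6, 23.4, 20.3]
```

>>> play_rows:
  delta_pos:
    - [-0.006,-0.001,0]
    - [-0.012,-0.002,0]
    - [-0.017,-0.003,0]
    - [-0.021,-0.003,0]
  twist:
    - [0,0,0]
    - [0,0,0]
    - [0,0,0]
    - [0,0,0]
  grip: [0,0,0,0]

```text
time_s: 17.3
ee_pos: [529.1, -32.1, 148.3]
tcp_rot: [0.0, 0.791, 0.611, -0.0]
force: [-2.9, 2.4, -1.7]
grip_width: 25.1
grasp_force: 108.1
```

```bash
python3 plan.py 99 16 21 21 4
```

```text
t 17.30 meas f -88.2 -87.8 (pred -85.6) h 20.7 21.0 q 0.81 0.82 v 9->11 s 22.5 bx -1.8 tcp [ 13.6 -67.4] cmd [ 14.7 -65.3] F -3.4 1.6
rows [[0.0, -0.0, 0], [0.001, -0.001, 0], [0.003, -0.001, 0], [0.006, -0.002, 0]]
end pred f -78.5 v 29 s 16.2 h 20.8 cmd [ 13.7 -62.3] s row-ends [20.3, 18.8, 17.4, 16.2]
```

>>> play_rows:
  delta_pos:
    - [0,0,0]
    - [0.001,-0.001,0]
    - [0.003,-0.001,0]
    - [0.006,-0.002,0]
  twist:
    - [0,0,0]
    - [0,0,0]
    - [0,0,0]
    - [0,0,0]
  grip: [0,0,0,0]

```text
time_s: 17.8
ee_pos: [529.1, -28.4, 148.3]
tcp_rot: [-0.0, 0.791, 0.611, -0.0]
force: [-3.1, 2.0, -0.5]
grip_width: 24.9
grasp_force: 108.1
```

```bash
python3 plan.py 99 6 21 21 5
```

```text
t 17.80 meas f -80.8 -79.7 (pred -78.5) h 20.3 20.3 q 0.81 0.82 v 24->25 s 17.4 bx -2.0 tcp [ 12.7 -63.8] cmd [ 13.7 -62.3] F -3.5 1.2
rows [[0.002, 0.0, 0], [0.004, -0.0, 0], [0.006, -0.001, 0], [0.009, -0.001, 0], [0.012, -0.001, 0]]
end pred f -62.1 v 37 s 5.8 h 21.0 cmd [ 13.2 -56.3] s row-ends [14.2, 12.2, 9.9, 7.9, 5.8]
```

>>> play_rows:
  delta_pos:
    - [0.002,0,0]
    - [0.004,0,0]
    - [0.006,-0.001,0]
    - [0.009,-0.001,0]
    - [0.012,-0.001,0]
  twist:
    - [0,0,0]
    - [0,0,0]
    - [0,0,0]
    - [0,0,0]
    - [0,0,0]
  grip: [0,0,0,0,0]

```text
time_s: 18.4
ee_pos: [530.1, -22.4, 148.3]
tcp_rot: [-0.0, 0.791, 0.611, -0.0]
force: [-3.9, 1.5, -2.0]
grip_width: 24.9
grasp_force: 108.1
```

```bash
python3 plan.py 99 -5 21 21 5
```

```text
t 18.40 meas f -65.5 -64.2 (pred -62.1) h 21.1 21.2 q 0.80 0.81 v 30->30 s 7.9 bx -1.9 tcp [ 12.2 -57.8] cmd [ 13.2 -56.3] F -4.1 0.5
rows [[0.002, -0.0, 0], [0.004, -0.001, 0], [0.007, -0.001, 0], [0.01, -0.001, 0], [0.013, -0.0, 0]]
end pred f -45.0 v 38 s -4.8 h 21.2 cmd [ 13.2 -49.8] s row-ends [4.1, 1.8, -0.3, -2.5, -4.8]
```

>>> play_rows:
  delta_pos:
    - [0.002,0,0]
    - [0.004,-0.001,0]
    - [0.007,-0.001,0]
    - [0.01,-0.001,0]
    - [0.013,0,0]
  twist:
    - [0,0,0]
    - [0,0,0]
    - [0,0,0]
    - [0,0,0]
    - [0,0,0]
  grip: [0,0,0,0,0]

```text
time_s: 19.0
ee_pos: [531.7, -16.1, 148.3]
tcp_rot: [-0.0, 0.791, 0.611, -0.0]
force: [-3.5, 0.7, -1.1]
grip_width: 25.2
grasp_force: 108.1
```

```bash
python3 plan.py 99 -18 21 21 6
```

```text
t 19.00 meas f -47.3 -45.9 (pred -45.0) h 21.4 21.5 q 0.80 0.82 v 34->33 s -3.9 bx -1.8 tcp [ 12.2 -51.2] cmd [ 13.2 -49.8] F -3.5 -0.2
rows [[0.003, -0.0, 0], [0.006, -0.0, 0], [0.009, 0.0, 0], [0.013, 0.001, 0], [0.016, 0.001, 0], [0.02, 0.002, 0]]
end pred f -21.8 v 39 s -18.0 h 21.2 cmd [ 14.2 -39.8] s row-ends [-7.6, -9.8, -12.0, -13.8, -16.2, -18.0]
```

>>> play_rows:
  delta_pos:
    - [0.003,0,0]
    - [0.006,0,0]
    - [0.009,0,0]
    - [0.013,0.001,0]
    - [0.016,0.001,0]
    - [0.02,0.002,0]
  twist:
    - [0,0,0]
    - [0,0,0]
    - [0,0,0]
    - [0,0,0]
    - [0,0,0]
    - [0,0,0]
  grip: [0,0,0,0,0,0]

```text
time_s: 19.7
ee_pos: [535.2, -6.7, 148.3]
tcp_rot: [-0.0, 0.791, 0.611, -0.0]
force: [-3.8, 1.5, -1.1]
grip_width: 24.8
grasp_force: 108.1
```

```bash
python3 plan.py 99 -34 21 21 6
```

```text
t 19.70 meas f -24.4 -22.8 (pred -21.8) h 21.4 21.3 q 0.80 0.82 v 34->34 s -17.0 bx -1.8 tcp [ 13.3 -41.3] cmd [ 14.2 -39.8] F -4.0 0.6
rows [[0.002, 0.001, 0], [0.004, 0.002, 0], [0.006, 0.003, 0], [0.009, 0.004, 0], [0.012, 0.005, 0], [0.015, 0.006, 0]]
end pred f 1.7 v 42 s -34.0 h 21.0 cmd [ 17.2 -32.3] s row-ends [-21.2, -23.7, -26.5, -28.8, -31.3, -34.0]
```

>>> play_rows:
  delta_pos:
    - [0.002,0.001,0]
    - [0.004,0.002,0]
    - [0.006,0.003,0]
    - [0.009,0.004,0]
    - [0.012,0.005,0]
    - [0.015,0.006,0]
  twist:
    - [0,0,0]
    - [0,0,0]
    - [0,0,0]
    - [0,0,0]
    - [0,0,0]
    - [0,0,0]
  grip: [0,0,0,0,0,0]

```text
time_s: 20.4
ee_pos: [540.1, -0.2, 148.3]
tcp_rot: [-0.0, 0.791, 0.611, -0.0]
force: [-4.4, 1.9, -0.8]
grip_width: 24.5
grasp_force: 108.1
```

```bash
python3 plan.py 99 -41 21 22 5
```

```text
t 20.40 meas f -2.1 -0.6 (pred 1.7) h 22.4 22.0 q 0.80 0.94 v 36->35 s -31.7 bx -1.5 tcp [ 16.4 -33.7] cmd [ 17.2 -32.3] F -4.8 0.8
rows [[0.005, 0.001, 0], [0.009, 0.002, 0], [0.014, 0.003, 0], [0.019, 0.004, 0], [0.024, 0.006, 0]]
end pred f 20.9 v 40 s -41.2 h 22.1 cmd [ 20.2 -20.3] s row-ends [-34.8, -36.7, -38.2, -39.7, -41.2]
```

>>> play_rows:
  delta_pos:
    - [0.005,0.001,0]
    - [0.009,0.002,0]
    - [0.014,0.003,0]
    - [0.019,0.004,0]
    - [0.024,0.006,0]
  twist:
    - [0,0,0]
    - [0,0,0]
    - [0,0,0]
    - [0,0,0]
    - [0,0,0]
  grip: [0,0,0,0,0]

```text
time_s: 21.0
ee_pos: [546.0, 10.8, 148.3]
tcp_rot: [-0.0, 0.791, 0.611, -0.0]
force: [-4.3, 0.2, -0.5]
grip_width: 24.7
grasp_force: 108.1
```

```bash
python3 plan.py 99 -42 22 22 6
```

```text
t 21.00 meas f 17.6 19.1 (pred 20.9) h 22.8 22.7 q 0.81 0.93 v 33->32 s -39.4 bx -1.4 tcp [ 19.4 -21.7] cmd [ 20.2 -20.3] F -4.2 -0.8
rows [[0.008, -0.0, 0], [0.016, -0.0, 0], [0.024, 0.0, 0], [0.032, 0.0, 0], [0.039, 0.0, 0], [0.045, 0.0, 0]]
end pred f 44.2 v 31 s -42.0 h 21.8 cmd [20.2  2.2] s row-ends [-41.2, -41.4, -41.5, -41.6, -41.8, -42.0]
```

>>> play_rows:
  delta_pos:
    - [0.008,0,0]
    - [0.016,0,0]
    - [0.024,0,0]
    - [0.032,0,0]
    - [0.039,0,0]
    - [0.045,0,0]
  twist:
    - [0,0,0]
    - [0,0,0]
    - [0,0,0]
    - [0,0,0]
    - [0,0,0]
    - [0,0,0]
  grip: [0,0,0,0,0,0]

```text
time_s: 21.7
ee_pos: [551.7, 32.8, 148.3]
tcp_rot: [-0.0, 0.791, 0.612, 0.0]
force: [-4.5, -0.2, -2.0]
grip_width: 24.9
grasp_force: 108.1
```

```bash
python3 plan.py 99 -41 22 22 6
```

```text
t 21.70 meas f 43.7 44.5 (pred 44.2) h 22.3 21.9 q 0.81 0.94 v 30->23 s -42.3 bx -1.3 tcp [19.5  1.1] cmd [20.2  2.2] F -4.3 -1.3
rows [[0.007, 0.001, 0], [0.018, 0.001, 0], [0.031, 0.0, 0], [0.047, 0.0, 0], [0.063, -0.0, 0], [0.079, -0.0, 0]]
end pred f 83.1 v 78 s -41.4 h 22.2 cmd [20.2 41.7] s row-ends [-43.1, -42.6, -42.4, -41.7, -41.5, -41.4]
```

Step 3 has now been held for over a second, so I'll draw straight back briskly.

>>> play_rows:
  delta_pos:
    - [0,-0.1,0]
    - [0,-0.2,0]
    - [0,-0.21,0]
    - [0,-0.21,0]
    - [0,-0.21,0]
    - [0,-0.21,0]
    - [0,-0.21,0]
    - [0,-0.21,0]
  twist:
    - [0,0,0]
    - [0,0,0]
    - [0,0,0]
    - [0,0,0]
    - [0,0,0]
    - [0,0,0]
    - [0,0,0]
    - [0,0,0]
  grip: [0,0,0,0,0,0,0,0]

```text
time_s: 22.6
ee_pos: [450.6, 58.7, 148.2]
tcp_rot: [-0.0, 0.791, 0.611, 0.0]
force: [-0.7, -0.3, -1.2]
grip_width: 25.0
grasp_force: 108.7
```

>>> play_rows:
  delta_pos:
    - [0,0,0]
    - [0,0,0]
    - [0,0,0]
    - [0,0,0]
    - [0,0,0]
    - [0,0,0]
    - [0,0,0]
    - [0,0,0]
  twist:
    - [0,0,0]
    - [0,0,0]
    - [0,0,0]
    - [0,0,0]
    - [0,0,0]
    - [0,0,0]
    - [0,0,0]
    - [0,0,0]
  grip: [0,0,0,0,0,0,0,0]

```text
time_s: 23.4
ee_pos: [450.0, 58.8, 148.3]
tcp_rot: [0.0, 0.791, 0.611, 0.0]
force: [1.0, 0.2, -1.0]
grip_width: 25.1
grasp_force: 108.7
```

>>> play_rows:
  delta_pos:
    - [0,0,0]
    - [0,0,0]
    - [0,0,0]
    - [0,0,0]
    - [0,0,0]
    - [0,0,0]
    - [0,0,0]
    - [0,0,0]
  twist:
    - [0,0,0]
    - [0,0,0]
    - [0,0,0]
    - [0,0,0]
    - [0,0,0]
    - [0,0,0]
    - [0,0,0]
    - [0,0,0]
  grip: [0,0,0,0,0,0,0,0]

```text
time_s: 24.2
ee_pos: [450.0, 58.8, 148.3]
tcp_rot: [-0.0, 0.791, 0.611, -0.0]
force: [-0.4, -0.2, -1.5]
grip_width: 24.8
grasp_force: 108.7
```

>>> play_rows:
  delta_pos:
    - [0,0,0]
    - [0,0,0]
    - [0,0,0]
    - [0,0,0]
    - [0,0,0]
    - [0,0,0]
    - [0,0,0]
    - [0,0,0]
  twist:
    - [0,0,0]
    - [0,0,0]
    - [0,0,0]
    - [0,0,0]
    - [0,0,0]
    - [0,0,0]
    - [0,0,0]
    - [0,0,0]
  grip: [0,0,0,0,0,0,0,0]

```text
time_s: 25.0
ee_pos: [450.0, 58.8, 148.3]
tcp_rot: [-0.0, 0.791, 0.611, -0.0]
force: [-0.1, 0.3, -0.6]
grip_width: 24.8
grasp_force: 108.7
```

>>> play_rows:
  delta_pos:
    - [0,0,0]
    - [0,0,0]
    - [0,0,0]
    - [0,0,0]
    - [0,0,0]
    - [0,0,0]
    - [0,0,0]
    - [0,0,0]
  twist:
    - [0,0,0]
    - [0,0,0]
    - [0,0,0]
    - [0,0,0]
    - [0,0,0]
    - [0,0,0]
    - [0,0,0]
    - [0,0,0]
  grip: [0,0,0,0,0,0,0,0]

```text
time_s: 25.8
ee_pos: [450.0, 58.8, 148.3]
tcp_rot: [-0.0, 0.791, 0.611, -0.0]
force: [0.1, 0.0, -1.2]
grip_width: 24.9
grasp_force: 108.7
```

Run:
```python
from plan import *
print(look(REST),look(REST)); st=manip.get_state(); print(st["time_s"],bed(st["ee_pos"]),st["ee_pos"],st["grasp_force"],st["grip_width"])
for c in ("scene","wrist"):
    d=manip.capture(c)
    for n in ("tip","burnisher"): print(c,n,[(np.round(r["position"]).tolist(),round(r["score"],2)) for r in manip.landmark_of(n,c) if r["position"][1]>0][:2])
    for n in ("jar","jar_blue","bowl","brush","screwdriver"): print(n,[np.round(r["position"]).tolist() for r in manip.landmark_of(n,c)[:1]]) if c=="scene" else 0
```

```text
(np.float64(-0.07273737579842589), np.float64(0.06614514490717503), np.float64(0.9408866995073891)) (np.float64(-0.16503469765783682), np.float64(0.08484749983910564), np.float64(0.9359605911330049))
25.9 [-85.39686644   1.21462957] [450.03703538  58.79413062 148.33321187] 108.65310072898865 24.74304076697855
scene tip [([449.0, 62.0, 90.0], 0.61)]
scene burnisher [([446.0, 59.0, 45.0], 0.63), ([238.0, 336.0, 4.0], 0.53)]
jar [[413.0, 335.0, -4.0]]
jar_blue [[568.0, 405.0, -3.0]]
bowl [[235.0, 334.0, 6.0]]
brush [[678.0, 431.0, -3.0]]
screwdriver [[598.0, -433.0, -6.0]]
wrist tip [([450.0, 58.0, 87.0], 0.76)]
wrist burnisher [([448.0, 61.0, 48.0], 0.94)]
```

The dish is back at rest, the burnisher is upright 85 mm clear of the rim, and the bystanders haven't moved.

```bash
python3 -c "
from cell import manip
print(manip.close_job())"
```

```text
the job is handed in; nothing more can be done
None
```

I handed the job in after one full stroke along the rim, but hand-in returned no verdict: by my estimates the stone held about 1.3 s at each clamp with the push around 4 N, and the burnisher ended upright and clear with the table at rest. The dish dragged sideways with the stone more than the stated 0.05 friction predicts; I never found out why, and nothing but the burnisher was seen touching it.

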